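# Find the thread hand of an adhesive bottle's cap and take it off

### The arm

A 7-joint arm with a two-finger parallel gripper is mounted at the origin on a cart in front of the work surface, level with it; the furniture and walls round the work are solid. World frame = base frame: x ahead of the robot, y to its left, z up, the work surface at z = 0. Lengths are in m, angles in rad, forces in N, time in s.
With the tool pointing down it reaches from about 0.4 to 0.9 m from the base axis. Payload 5.6 kg.
Tool frame: the origin (TCP) lies midway between the tips of the shut fingers; the grasp point (between the pads) lies 19 mm behind it; y points along the fingers, z is the direction in which the jaws open and shut, and the axes are right-handed (so a half turn about y gives the same grasp; the last joint's range is limited). The gripper opens to 92 mm and grips with 3 to 60 N. Pads are 20 mm wide; open, the fingers measure 128 mm over their backs; the gripper's body (75 mm by 189 mm) begins 69 mm behind the grasp point.
Start: joints at [1.227, 0.468, -0.012, 1.603, 0.006, 1.071, -0.056], TCP at [0.193, -0.621, 0.215] pointing down, gripper open.
Joint ranges: [-2.53, 2.53], [-0.31, 2.02], [-1.57, 1.55], [0.28, 2.44], [-1.29, 4.43], [0.15, 1.84], [-2.92, 2.92]. Speed limits (rad/s): [2.57, 2.57, 3.14, 3.14, 3.14, 3.14, 3.14].

### API

Orientations are given as a 3x3 rotation matrix whose columns are the frame's x, y, z axes.
In Python, from station import env, effector, solver, viewer, workorder, search_frame, tip_of gives the robot as it stands. Calls block until the motion is done:
- env.reach(position, orientation): joint-space move of the TCP to a pose.
- env.movel(position, frame=None, rate=0.15): straight line of the TCP; frame=None keeps the orientation; rate is the mean speed in m/s.
- env.goto_joints(angles): joint-space move.
- effector.release() and effector.grasp(squeeze=None): open the fingers fully, or close them until they stop; squeeze is the grip in N (None keeps the last).
- env.pause(seconds).
- solver.inverse_kinematics(position, orientation): joint angles nearest the present ones, or None.
- env.sense(): the state.
- viewer.read_camera(name): name is "scene" or "top" or "wrist"; returns (picture, depth): 420x560x3 uint8, red, green, blue; 420x560 float32, m along the optical axis (not along the pixel's ray), 0 where there is no reading.
- viewer.camera_info(name): a dict with "intrinsics" (3x3 intrinsics, pixels), "dist_coeffs" ([k1, k2, p1, p2, k3] as OpenCV has them; the pictures are not rectified), "eye" and "rotation" of the camera in the world; the wrist camera has in their place "T_tool_cam" (4x4, takes a point from camera to tool coordinates, whose origin is the TCP and whose axes are the tool frame's). Camera axes: x right, y up, looking along -z (the intrinsics and any distortion apply to the point x, -y, -z); pixel columns grow to the right and rows downward; lengths in m; the calibration is good to about 2 mm. A picture is of the moment at which its call begins: read the wrist's pose just before it. camera_info takes no time and is no camera call.
A pose or a line that the arm cannot do raises env.PlanningError and nothing moves.
- workorder.finish_job(): hands the job in, once; it reports no verdict.
Trained networks look in the newest picture that a camera, given by its name, has taken for a name from the list of things; names that differ only in an ending like _2 or _b are one class to them, and where a whole thing is asked for, a point or a joint stands for the part that bears it (a point fixed in the world has none). Each returns a list of dicts, best first, with "score" (0 to 1); they miss things now and then, are a little off and sometimes report something else, mostly with a low value. They report only what shows in the picture. A call takes as long as a camera call. They do not tell look-alikes from the thing itself.
- search_frame(camera, name): "at" ([x, y, z] in m, in world coordinates, good to about 4 mm: the middle of the surface that is visible of it).
- tip_of(camera, name): "at" ([x, y, z] in m, in world coordinates, good to about 4 mm: a listed point, or the origin of a listed thing).
The state is a dict: "t": time; "joint_positions": joint angles; "joint_velocities": joint speeds; "tau": joint torques, N m; "ee_pos": TCP position; "tcp_rot": TCP orientation; "wrist_force": force on the tool from outside, world axes, zero at the start; "moment": the same for the moment, N m; "gripper_width": finger opening in m.
Only numpy, scipy, OpenCV 4.12 (cv2) and the standard library are available. Lean on these libraries where they do the work, as an engineer would, in place of code of your own. Each camera call takes 0.05 s, during which the arm holds its last target. There are 200 camera calls.

### The job

Set the square adhesive bottle upright in the square pocket of the wooden holder. Then open it: nobody knows whether its cap has a right-hand or a left-hand thread, so turn it gently one way, and the other way if it stops, until it comes free. Lift the cap straight up clear of the bottle, leaving the bottle fully down in the holder, and finish while holding the cap level in the gripper above the bottle; leave the other things alone.

Things in the scene. Friction and masses are not known exactly. Their poses are not given: they have to be found in the camera images.
- bottle: White square plastic bottle, 0.30 kg, body 42 x 42 mm and 47 mm high (edges rounded 4 mm), then a 3.5 mm shoulder and a round neck of 17 mm diameter up to z = 74 mm that the cap hides. Origin at the centre of its underside, z up, x and y square to its sides. Stands upright at the start with its cap on; overall height with cap 80 mm.
- cap: Grey round ribbed screw cap, 36 mm over its ribs, 28 mm high, 0.03 kg. Origin on its axis at its lower rim (top at z = 28 mm); when on, its rim is 52 mm above the bottle's underside, on the bottle's axis. Quick thread with a sprung seal; turning takes under 0.1 N m, against the stop 0.4 N m and more. Pulling while it is not free lifts the bottle too (about 3 N).
- cap_top (a point): Centre of the cap's top. Seen from above the cap opens clockwise or anticlockwise, differently from time to time: that way it is free after 50 degrees and lifts off anywhere from 55 to 85 degrees from its start; the other way it stops dead after about 26 degrees. The bottle itself turns up to 5 degrees in the pocket, and the fingers may wind up 10 degrees at the stop.
- holder: Light wooden holder fixed to the table: board 72 x 92 x 5 mm with a low square frame about 22 mm high round a square pocket. Origin at the centre of its underside; x and y square to the pocket.
- pocket (a point): Centre of the pocket's floor, 5 mm above the table, axes as the holder. The pocket is 45.5 mm square, straight-walled from 5 to 16.5 mm above the table, flared above that by 5 mm a side up to 23 mm above the table; the outside of the frame is about 65 mm wide. The bottle fits in any of four quarter turns.
- glue_bottle: Small round white glue bottle with a pointed nozzle, 34 mm diameter, 104 mm high, a bystander; origin at the centre of its underside.
- pocket_tape: Pocket tape measure 28 x 64 x 48 mm, a bystander; origin at the centre of its underside.
Mind the look-alikes: they are no part of the job. Leave any orange look-alike of the holder alone.

How it is judged:
By the outcome, as a careful person would: the job done as asked, in the order asked, and still so for the second after the job is handed in, while the arm keeps its last pose, push and grip.
It also fails if it takes over 64 s, if anything falls off the work surface, if the arm or the gripper's body presses on something with over 40 N, if the wrist force passes 120 N, or if a joint passes its speed limit or range.

## Working session

There is one attempt and no reset: what is moved stays moved. The work goes in short steps, each a Python script; the robot and the scene stay as the last script left them, time stands still between calls to the robot, and variables do not carry over. Pictures are saved under pics/ and viewed, about 8 in all and at most 12, crops included, and the job is handed in when it is done.

```bash
ls; mkdir -p pics; python3 - <<'E'
from station import *
import cv2,numpy as np
print(env.sense())
ims=[]
for c in ["scene","top"]:
    p,d=viewer.read_camera(c); ims.append(p[:,:,::-1])
    i=viewer.camera_info(c); print(c,i)
    for n in ["bottle","cap","holder","glue_bottle","pocket_tape"]:
        print(n,[(np.round(r["at"],3),round(r["score"],2)) for r in search_frame(c,n)])
    for n in ["bottle","cap_top","pocket"]:
        print("tip",n,[(np.round(r["at"],3),round(r["score"],2)) for r in tip_of(c,n)])
    np.save(f"pics/{c}_d.npy",d)
    cv2.imwrite(f"pics/{c}.png",p[:,:,::-1])
print(viewer.camera_info("wrist"))
E
```

```text
pics
{'t': 0.0, 'joint_positions': array([ 1.22695753,  0.468327  , -0.01160529,  1.603605  ,  0.00605175,
        1.07138454, -0.05630789]), 'joint_velocities': array([-8.34860790e-04, -1.48899274e-03, -6.28049633e-04, -7.17162017e-04,
       -1.28096731e-03, -8.88643633e-05,  4.53546136e-04]), 'tau': array([ 3.44528662e-04, -5.20573676e+01, -1.22041322e-02, -2.43749267e+01,
       -5.65915997e-02,  1.73031574e-02,  1.53112405e-04]), 'ee_pos': array([ 0.19236181, -0.62029123,  0.21368063]), 'tcp_rot': array([[-9.55101533e-01, -6.55366947e-04,  2.96277966e-01],
       [-2.96278645e-01,  1.55847277e-03, -9.55100275e-01],
       [ 1.64200011e-04, -9.99998571e-01, -1.68267096e-03]]), 'wrist_force': array([-0.22061932, -0.30563604,  0.05676745]), 'moment': array([ 0.00479022, -0.02168483,  0.00767647]), 'gripper_width': 0.09202558492645387}
scene {'intrinsics': array([[455.61186721,   0.        , 284.78314715],
       [  0.        , 455.61186721, 209.45012943],
       [  0.        ,   0.        ,   1.        ]]), 'dist_coeffs': array([-0.11886528,  0.        ,  0.        ,  0.        ,  
[... 1613 characters left out ...]
 pocket [(array([ 0.534, -0.401,  0.006]), 0.75), (array([ 0.468, -0.016,  0.003]), 0.65)]
{'intrinsics': array([[316.53722594,   0.        , 275.99367321],
       [  0.        , 316.53722594, 209.91196293],
       [  0.        ,   0.        ,   1.        ]]), 'dist_coeffs': array([-0.0684464,  0.       ,  0.       ,  0.       ,  0.       ]), 'T_tool_cam': array([[ 8.38769994e-04, -9.72339199e-01, -2.33571785e-01,
        -6.49878093e-02],
       [-4.88750408e-04,  2.33571441e-01, -9.72339521e-01,
        -1.69638336e-01],
       [ 9.99999529e-01,  9.29727518e-04, -2.79318464e-04,
         2.72250730e-04],
       [ 0.00000000e+00,  0.00000000e+00,  0.00000000e+00,
         1.00000000e+00]])}
```

View pics/top.png

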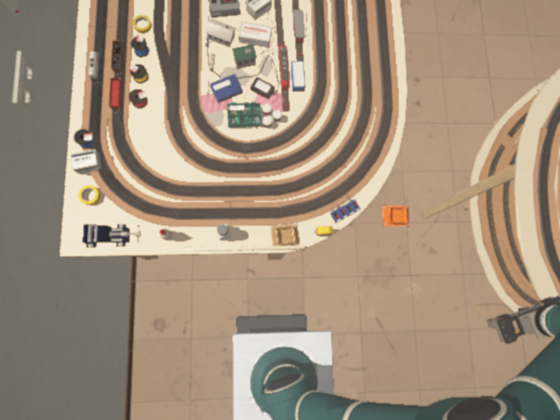

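View pics/scene.png

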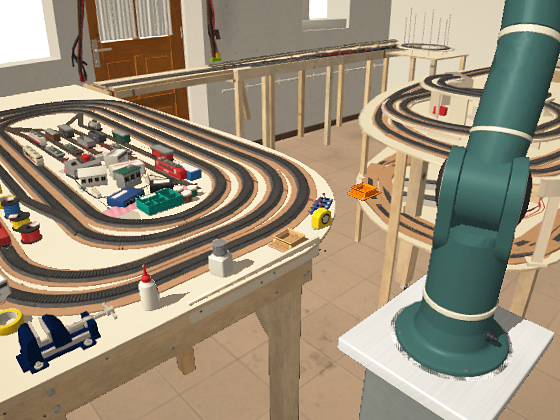

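The top and scene views show the same layout. The grey-capped bottle is at about (0.478, 0.19), top pixel (223,231). The wooden holder is at about (0.468, -0.016), top pixel (285,235), and the orange look-alike is at y≈-0.40. Next I'll look from the wrist camera above the bottle and the holder.

```bash
cat > h.py <<'E'
from station import *
import cv2,numpy as np
def R(a):
    c,s=np.cos(a),np.sin(a); return np.array([[s,0,c],[-c,0,s],[0,-1,0.]])
def yaw(): 
    z=env.sense()["tcp_rot"][:,2]; return np.arctan2(z[1],z[0])
def shot(name):
    """wrist picture -> image, per-pixel world points"""
    s=env.sense(); p,d=viewer.read_camera("wrist"); i=viewer.camera_info("wrist")
    h,w=d.shape; u,v=np.meshgrid(np.arange(w),np.arange(h))
    n=cv2.undistortPoints(np.stack([u,v],-1).reshape(-1,1,2).astype(np.float64),i["intrinsics"],i["dist_coeffs"]).reshape(h,w,2)
    c=np.stack([n[...,0]*d,-n[...,1]*d,-d],-1); T=i["T_tool_cam"]
    W=(c@T[:3,:3].T+T[:3,3])@s["tcp_rot"].T+s["ee_pos"]; W[d==0]=np.nan
    cv2.imwrite(f"pics/{name}.png",p[:,:,::-1]); np.save(f"pics/{name}.npy",W); return p,W
def st(l=""):
    s=env.sense(); print(l,"t%.1f"%s["t"],np.round(s["ee_pos"],4),"yaw%.1f"%np.degrees(yaw()),"F",np.round(s["wrist_force"],1),"Mz %.3f"%s["moment"][2],"w%.4f"%s["gripper_width"],"q7 %.2f"%s["joint_positions"][6])
def rect(W,lo,hi,xy,r):
    with np.errstate(invalid='ignore'):
        m=(W[...,2]>lo)&(W[...,2]<hi)&(np.hypot(W[...,0]-xy[0],W[...,1]-xy[1])<r)
    P=W[m]; (c,sz,a)=cv2.minAreaRect((P[:,:2]*1000).astype(np.float32))
    return len(P),np.round(c,1),np.round(sz,1),round(a,1),np.round(np.median(P[:,2]),4)
E
python3 - <<'E'
from h import *
for n,xy in [("bottle",(0.478,0.190)),("hold",(0.468,-0.016))]:
    env.reach([xy[0],xy[1]+0.02,0.24],R(0)); st(n)
    p,W=shot("w_"+n)
    for lo,hi in [(.07,.09),(.035,.053),(.02,.06),(.017,.026),(.010,.03),(.003,.009)]: 
        try: print(lo,hi,rect(W,lo,hi,xy,.06))
        except Exception as e: print(lo,"none")
    for k in (["bottle","cap_top"] if n=="bottle" else ["holder","pocket"]):
        print(k,[(np.round(r["at"],4),round(r["score"],2)) for r in tip_of("wrist",k)])
a=cv2.imread("pics/w_bottle.png");b=cv2.imread("pics/w_hold.png")
cv2.imwrite("pics/both.png",cv2.resize(np.vstack([a,b])[:, :],None,fx=.71,fy=.71))
E
```

```text
bottle t4.0 [0.4784 0.2091 0.2398] yaw-0.1 F [ 0.5  0.3 -1.2] Mz -0.033 w0.0919 q7 -0.84
0.07 0.09 (796, array([478.3, 190.2]), array([33.5, 34.5]), 60.7, np.float64(0.0792))
0.035 0.053 (431, array([478.2, 189.9]), array([42.1, 41.6]), 17.9, np.float64(0.0458))
0.02 0.06 (531, array([478.1, 189.8]), array([42. , 41.8]), 18.4, np.float64(0.0456))
0.017 0.026 (42, array([484.4, 203. ]), array([26.2, 53.7]), 66.0, np.float64(0.0204))
0.01 0.03 (291, array([481.2, 190.5]), array([ 58. , 112.8]), 89.9, np.float64(0.0131))
0.003 0.009 (857, array([476. , 192.6]), array([105.5, 109.2]), 89.9, np.float64(0.0052))
bottle [(array([0.4798, 0.1914, 0.0007]), 0.95)]
cap_top [(array([0.482 , 0.1866, 0.0818]), 0.77)]
hold t5.0 [0.4683 0.005  0.2403] yaw0.0 F [0.4 0.4 0.7] Mz -0.020 w0.0917 q7 -0.39
0.07 0.09 (0, array([0., 0.]), array([0., 0.]), 0.0, np.float64(nan))
0.035 0.053 (0, array([0., 0.]), array([0., 0.]), 0.0, np.float64(nan))
0.02 0.06 (598, array([466.6, -15.9]), array([59. , 60.5]), 6.5, np.float64(0.0223))
0.017 0.026 (840, array([466.6, -15.9]), array([59. , 60.5]), 6.5, np.float64(0.0217))
0.01 0.03 (1509, array([459.2, -15.2]), array([76.1, 93.1]), 1.0, np.float64(0.0181))
0.003 0.009 (2743, array([479.2, -15.4]), array([96.7, 95.8]), 1.1, np.float64(0.0044))
holder [(array([ 4.667e-01, -1.530e-02,  1.000e-04]), 0.73)]
pocket [(array([ 0.4707, -0.0143,  0.005 ]), 0.83)]
  return _methods._mean(a, axis=axis, dtype=dtype,
  ret = ret.dtype.type(ret / rcount)
```

View pics/both.png

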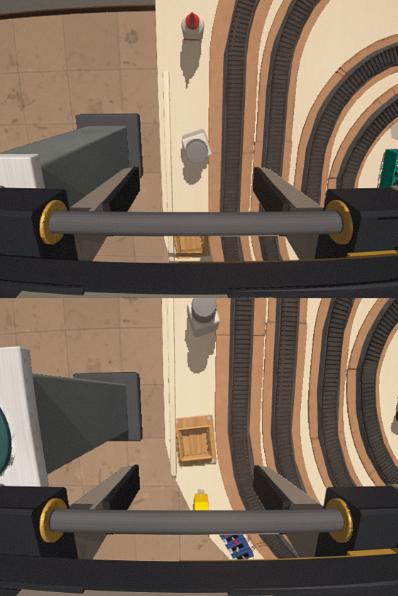

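The wrist picture agrees with the depth fits. The bottle (196,148 in the upper view) is at (478.2, 190.0) mm with 18° yaw. The holder (196,440 in the lower view) is at (466.6, -15.9) mm with 6.5° yaw. I'll grasp the body high enough to clear the holder frame and place it.

```bash
python3 - <<'E'
from h import *
a=np.radians(18.1); b=np.radians(6.5)
env.reach([.4782,.190,.13],R(a)); env.movel([.4782,.190,.0235],rate=.12); st("down")
effector.grasp(25); st("grip")
env.movel([.4782,.190,.12]); st("lift")
env.reach([.4666,-.0159,.12],R(b)); env.movel([.4666,-.0159,.050],rate=.1); st("over")
f0=env.sense()["wrist_force"]
for z in np.arange(.046,.0275,-.003):
    env.movel([.4666,-.0159,z],rate=.05); st()
    if np.linalg.norm(env.sense()["wrist_force"]-f0)>8: print("contact");break
E
```

```text
down t7.0 [0.4787 0.1903 0.0241] yaw18.1 F [ 0.3 -0.5  0.7] Mz -0.058 w0.0920 q7 -0.81
grip t7.8 [0.4784 0.1901 0.0236] yaw18.1 F [-0.1 -0.1  0.2] Mz -0.029 w0.0414 q7 -0.81
lift t8.6 [0.4775 0.1893 0.1191] yaw18.1 F [-0.3 -0.3 -4.8] Mz 0.011 w0.0417 q7 -0.68
over t10.3 [ 0.4671 -0.0155  0.0503] yaw6.5 F [ 0.1 -0.6 -3.6] Mz -0.040 w0.0416 q7 -0.57
 t10.6 [ 0.4667 -0.0161  0.0461] yaw6.5 F [-0.2 -0.5 -3.7] Mz -0.025 w0.0417 q7 -0.57
 t10.8 [ 0.4665 -0.016   0.0429] yaw6.5 F [ 0.8 -0.4 -4.6] Mz -0.030 w0.0422 q7 -0.58
 t11.1 [ 0.4665 -0.0159  0.0398] yaw6.5 F [-0.1 -0.9 -4.6] Mz 0.044 w0.0413 q7 -0.58
 t11.3 [ 0.4664 -0.0159  0.0368] yaw6.5 F [-0.5  0.7 -4.2] Mz -0.069 w0.0419 q7 -0.59
 t11.6 [ 0.4665 -0.0159  0.0338] yaw6.5 F [-0.  -0.1 -4.6] Mz -0.010 w0.0417 q7 -0.59
 t11.8 [ 0.4664 -0.0159  0.0308] yaw6.5 F [ 0.4  0.2 -3.7] Mz -0.028 w0.0419 q7 -0.60
 t12.1 [ 0.4671 -0.0158  0.0283] yaw6.5 F [-0.2  0.9  1.2] Mz -0.025 w0.0419 q7 -0.61
```

```bash
python3 - <<'E'
from h import *
effector.release(); env.movel([.4666,-.0159,.14],rate=.15); env.reach([.4666,.004,.24],R(0)); st()
p,W=shot("placed")
for lo,hi in [(.07,.1),(.04,.06),(.017,.026)]: print(lo,hi,rect(W,lo,hi,(.4666,-.0159),.05))
for y in (-90,-80,-45,0,45,80,90):
    q=solver.inverse_kinematics([.4666,-.0159,.058],R(np.radians(y))); print(y,None if q is None else np.round(q,2))
cv2.imwrite("pics/placed_c.png",cv2.resize(p[120:300,180:400,::-1],None,fx=3,fy=3))
E
```

```text
t14.3 [0.4665 0.0038 0.2399] yaw0.0 F [ 0.5 -0.8 -0.3] Mz -0.034 w0.0919 q7 -0.40
0.07 0.1 (846, array([466.3, -15.6]), array([35.2, 33.7]), 3.2, np.float64(0.0842))
0.04 0.06 (450, array([466.3, -15.6]), array([42.1, 40.9]), 6.5, np.float64(0.0508))
0.017 0.026 (675, array([466.6, -15.6]), array([58.8, 60.2]), 6.4, np.float64(0.0218))
-90 [ 0.44  0.49 -0.57  2.12  0.44  0.65 -2.  ]
-80 [ 0.47  0.49 -0.6   2.12  0.46  0.65 -1.85]
-45 [ 0.55  0.53 -0.71  2.12  0.55  0.68 -1.32]
0 [ 0.68  0.6  -0.88  2.11  0.69  0.75 -0.65]
45 [ 0.78  0.68 -1.03  2.11  0.82  0.83  0.03]
80 [ 0.85  0.77 -1.14  2.1   0.93  0.91  0.55]
90 [ 0.87  0.8  -1.18  2.1   0.96  0.94  0.7 ]
```

View pics/placed_c.png

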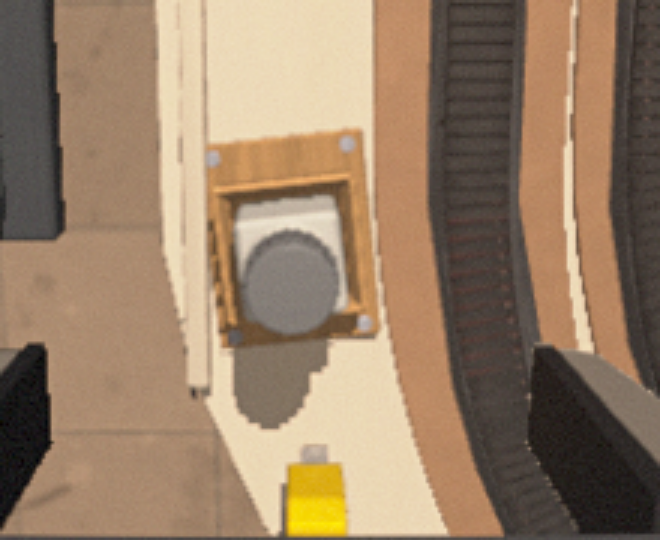

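The bottle sits square in the pocket, with cap top at 84.2 mm against 85 mm expected. Next I'll grip the cap and turn it in small steps while watching the moment.

```bash
python3 - <<'E'
from h import *
c=[.4665,-.0157]
def rd():
    v=[]
    for _ in range(5): env.pause(.02); s=env.sense(); v.append(np.r_[s["moment"][2],s["wrist_force"]])
    return np.mean(v,0)
env.reach([*c,.12],R(0)); env.movel([*c,.059],rate=.1); m0=rd(); effector.grasp(30); st("grip"); print(np.round(rd()-m0,3))
d=1; hit=False
for k in range(1,15):
    env.reach([*c,.059],R(np.radians(5*k))); m=rd()-m0
    print(5*k,"%.1f"%np.degrees(yaw()),np.round(m,2),round(env.sense()["ee_pos"][2],4))
    if abs(m[0])>.2: print("stop");break
    if abs(m[3])>20: print("fz");break
st()
E
```

```text
grip t16.7 [ 0.4668 -0.0157  0.059 ] yaw0.0 F [1.4 0.3 0.2] Mz 0.034 w0.0329 q7 -0.65
[-0.018  1.069 -0.348 -1.067]
5 4.9 [ 0.02 -0.27  0.14 -0.52] 0.059
10 9.9 [ 0.   -1.06 -0.15 -0.24] 0.059
15 14.8 [-0.02 -0.66  0.41 -0.7 ] 0.059
20 19.8 [-0.01 -0.72  0.41 -0.82] 0.059
25 24.8 [-0.   -0.24  0.41 -0.49] 0.059
30 29.8 [ 0.01 -0.44  0.03 -0.72] 0.059
35 34.8 [ 0.02 -0.63 -0.27  0.15] 0.0591
40 39.8 [-0.   -0.49 -0.9   1.31] 0.0591
45 44.8 [-0.02 -0.97 -0.69  2.45] 0.0591
50 49.8 [-0.01 -0.33 -0.93  3.62] 0.0591
55 54.8 [-0.02 -0.06 -0.66  4.11] 0.0591
60 59.8 [-0.05  0.54 -0.05  4.39] 0.0591
65 64.8 [-0.04  0.36  0.31  3.97] 0.0591
70 69.8 [-0.01  0.38 -0.22  4.18] 0.059
 t21.4 [ 0.4665 -0.0157  0.059 ] yaw69.8 F [ 0.1 -0.5  4.3] Mz 0.049 w0.0329 q7 0.39
```

There was no stop all the way to 70°, and the upward push levelled off after about 55°. That means it opened anticlockwise and is free. I'll lift gently and check the load.

```bash
python3 - <<'E'
from h import *
for z in (.061,.063,.066,.070,.078):
    env.movel([.4665,-.0157,z],rate=.03); env.pause(.1); st()
p,d=viewer.read_camera("scene"); cv2.imwrite("pics/lift.png",cv2.resize(p[190:290,220:360,::-1],None,fx=5,fy=5,interpolation=cv2.INTER_CUBIC))
E
```

```text
t21.8 [ 0.4659 -0.0159  0.0606] yaw70.0 F [-0.   0.1 -0.7] Mz -0.030 w0.0325 q7 0.39
 t22.1 [ 0.4664 -0.0157  0.063 ] yaw70.0 F [ 0.2 -0.2 -0.9] Mz -0.047 w0.0328 q7 0.40
 t22.5 [ 0.4665 -0.0157  0.066 ] yaw70.0 F [-0.1 -0.9 -0.5] Mz 0.062 w0.0329 q7 0.40
 t22.9 [ 0.4665 -0.0157  0.07  ] yaw70.0 F [-0.3 -0.1 -0.2] Mz -0.024 w0.0329 q7 0.41
 t23.4 [ 0.4665 -0.0158  0.078 ] yaw70.0 F [ 0.2 -0.7  0.4] Mz -0.041 w0.0333 q7 0.42
```

View pics/lift.png

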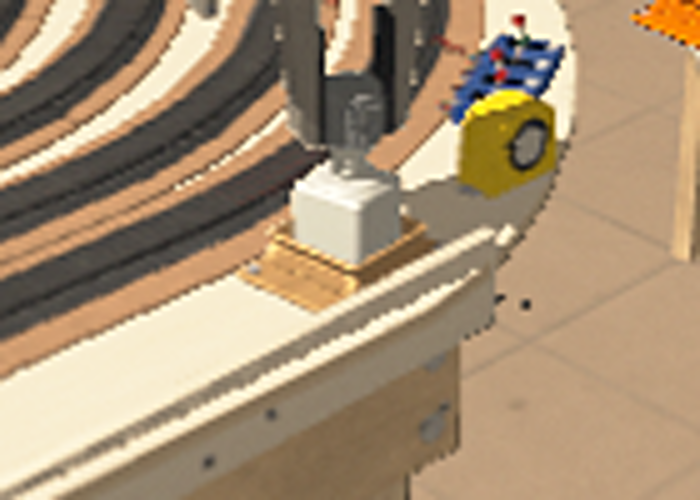

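The picture shows the bottle (345,215) still down in the holder with its neck exposed at (350,155), and the cap is in the fingers above it. I'll lift it fully clear and check.

```bash
python3 - <<'E'
from h import *
env.movel([.4665,-.0157,.120],rate=.06); env.pause(.3); st()
p,W=shot("final")
for lo,hi in [(.04,.054),(.070,.083)]: print(lo,hi,rect(W,lo,hi,(.4665,-.0157),.035))
for n in ("cap","bottle"): 
    for cam in ("scene","wrist"):
        viewer.read_camera(cam) if n=="cap" else 0
        print(cam,n,[(np.round(r["at"],3),round(r["score"],2)) for r in search_frame(cam,n)])
q,d=viewer.read_camera("scene")
a=cv2.resize(q[170:290,220:360,::-1],(560,480),interpolation=cv2.INTER_CUBIC)
cv2.imwrite("pics/final_s.png",a)
E
```

```text
t24.6 [ 0.4664 -0.0156  0.1198] yaw70.0 F [-0.5  0.3  0.2] Mz -0.010 w0.0327 q7 0.48
0.04 0.054 (1193, array([465.9, -16.2]), array([42.4, 41.4]), 12.2, np.float64(0.0511))
0.07 0.083 (229, array([458.7, -14.7]), array([18.7, 11.2]), 68.3, np.float64(0.0729))
scene cap [(array([ 0.458, -0.013,  0.138]), 0.63)]
wrist cap [(array([ 0.47 , -0.017,  0.144]), 0.56)]
scene bottle [(array([ 0.459, -0.005,  0.047]), 0.82)]
wrist bottle [(array([ 0.459, -0.01 ,  0.053]), 0.97)]
```

View pics/final_s.png

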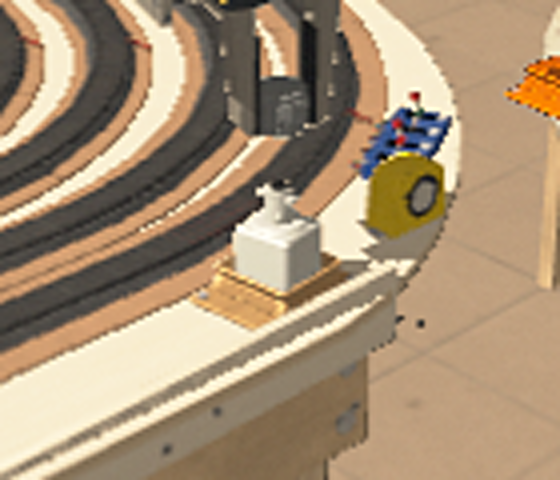

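The picture shows the open bottle at (275,245), fully down in the holder (shoulder at 51–52 mm, as it should be). The cap is level in the gripper above it at (280,105).

```bash
python3 -c "
from h import *
workorder.finish_job(); st()"
```

```text
the job is handed in; nothing more can be done
the job is handed in; nothing more can be done
```

The bottle stands upright in the wooden holder's pocket, the cap is off, and I handed the job in with the gripper holding the cap above the bottle. The robot clock read about 25 s.

- **Placing:** I gripped the bottle by its body and lowered it into the pocket. Afterwards it sat square, with the cap top at 84.2 mm against 85 mm expected.
- **Opening:** The first way I tried, anticlockwise seen from above, turned 70° without meeting a stop. The cap lifted with almost no load, so it was free of the bottle.
- **Last checks:** The bottle's top edge measured 51.1 mm, where fully down is 52 mm, so it stayed seated. The cap looks level in the picture, with its rim about 4 cm above the neck.
- **Oddities:** The bottle had turned about 5.7° in the pocket, slightly over the stated 5° but within measuring error. The fingers also read 33 mm on the cap rather than 36 mm over its ribs, but the grip held.

I didn't touch the glue bottle, the tape measure or the orange look-alike. After handing in, the station refused a final state reading, so I have no measurement from after that point.

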